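# Load a brush handle into the locking drawer of a drying unit

## Task

Put the curved wooden brush handle away to dry: pull the drying unit's drawer out until its slides lock, lay the brush handle flat in the tray (do not drop it) and let go of it, then press down the sprung release catch on the drawer's right-hand slide and ease the drawer fully home, without forcing the catch or slamming the drawer. Leave the iron pot, the brush head and the loose ferrule beside the work where they are.

Things in the scene. Friction and masses are not known exactly. Their poses are not given: they have to be found in the camera images.
- drying_unit: Low grey sheet-steel drying unit, 230 deep, 310 wide, 108 high, fixed on the bench; the front panel of its one drawer covers its whole front (dial thermometer at the panel's left, vents at its right). Origin: centre of its underside. x points from front to back (the drawer comes out along -x; the case begins at x = -115), y to the left seen from the front, z up.
- drawer (a joint): How far the drawer is out, in m: 0 fully home at its stop, 0.152 at the outer stop. About 3 N of friction, and up to 12 N to pull just before 0.147 as the catch rides down and snaps up again behind its strike: then the drawer is locked and can go back only to 0.147.
- drawer_handle (a point): Middle of the drawer's steel bow handle: a round level bar, 10 thick, 120 long, along the unit's y, 85 above the bench (23 below the case's top), with a clear gap of 35 between bar and panel. Moves with the drawer. Axes as the unit's.
- tray_spot (a point): Point on the floor of the drawer's metal tray, on its centre line, 40 behind the front panel's inner face, 49 above the bench. Moves with the drawer, axes as the unit's. Locked out, the tray is open from above from x = -40 to +110 from here; 244 wide inside, rims 15 high, front panel 57 above the floor, headroom in the case 54.
- catch_pad (a point): Top middle of the release catch's thumb pad, 34 long (x), 22 wide (y): a sprung lever on the drawer's right slide (129 to -y), hinged 78 ahead of here. Sprung up the pad is 80 above the bench; locked out it lies 53 in front of the case, open from above. A ridge 5 high, to push the drawer by, begins 17 behind here. Axes: the lever's. How to press it: see drying_unit_front.
- brush_handle_mid (a point): Middle of the loose brush handle, half-way up: a dark, slightly bow-shaped wooden stick 161 long (x axis), about 22 wide where it is gripped here and 22 high, lying on the bench to the right of the unit, 90 g. z up.
- iron_pot: Bystander: small dark iron pot, 72 across, 40 high; origin at the centre of its underside.
- brush_head: Bystander: round bristle brush head standing in a white ferrule, 70 across, 74 high; origin at the centre of its underside.
- ferrule: Bystander: white plastic ferrule ring, 68 across, 40 high; origin at the centre of its underside.
- drying_unit_front (a point): Middle of the case's front edge at bench height. The catch's strike sits inside the case and is set differently on each unit: the pad (3 to 9 N) frees the drawer 2 to 10 down, and about 1.3 lower meets a hard stop, to be felt. It springs up if let go at the lock; from 10 mm of inward travel on it may be let go. Over 30 N forces it.
Mind the look-alikes: they are no part of the job. What is shaped like the part that bears brush_handle_mid but purple is not meant.

How it is judged:
On the way, in this order (a step that is already met when the one before it is completed fails the run):
1. the drawer is out and locked: the catch has sprung up at its strike (value of joint drawer above 0.1455 m and z of catch_pad in the frame of tray_spot above 0.0295 m), for 0.2 s.
2. the brush handle lies on the floor of the locked drawer's tray, let go (all of step 1 and x of brush_handle_mid in the frame of tray_spot between -0.03 and 0.15 m and y of brush_handle_mid in the frame of tray_spot between -0.115 and 0.115 m and z of brush_handle_mid in the frame of tray_spot between 0.004 and 0.018 m and contact force between brush_handle and the fingers below 0.1 N), for 0.2 s.
At the end, for the whole second after the job is handed in: The drawer is home to within 4 mm and the brush handle lies inside on the tray's floor (its middle between the rims and no more than 18 mm above the floor) (value of joint drawer between -0.004 and 0.004 m and x of brush_handle_mid in the frame of tray_spot between -0.03 and 0.15 m and y of brush_handle_mid in the frame of tray_spot between -0.115 and 0.115 m and z of brush_handle_mid in the frame of tray_spot between 0.004 and 0.018 m); the robot touches nothing.
It fails at once if the release catch is forced: more than 30 N on it (contact force between release_catch and the fingers above 30 N).
It fails at once if the drawer is slammed: it runs inwards faster than 0.5 m/s (velocity of joint drawer below -0.5 m/s).
It fails at once if the brush handle is dropped: it falls free, faster than 0.7 m/s (contact force between brush_handle and the fingers below 0.1 N and linear speed of brush_handle above 0.7 m/s).
It fails at once if the iron pot, the brush head or the ferrule is shifted by more than 30 mm (distance of any of iron_pot, brush_head, ferrule from where it was at the start of the episode above 0.03 m).
It also fails if it takes over 70 s, if anything falls off the work surface, if the arm or the gripper's body presses on something with over 40 N, if the wrist force passes 120 N, or if a joint passes its speed limit or range.

## Robot

A 6-joint arm with a two-finger parallel gripper is mounted at the origin on a cart in front of the work surface, level with it; the furniture and walls round the work are solid. World frame = base frame: x ahead of the robot, y to its left, z up, the work surface at z = 0. Lengths are in m, angles in rad, forces in N, time in s.
With the tool pointing down it reaches from about 0.15 to 0.775 m from the base axis. Payload 6.1 kg.
Tool frame: the origin (TCP) lies midway between the tips of the shut fingers; the grasp point (between the pads) lies 19 mm behind it; z points along the fingers, x is the direction in which the jaws open and shut, and the axes are right-handed (so a half turn about z gives the same grasp; the last joint's range is limited). The gripper opens to 85 mm and grips with 20 to 120 N. Pads are 22 mm wide; open, the fingers measure 114 mm over their backs; the gripper's body (76 mm by 85 mm) begins 54 mm behind the grasp point. The pads swing forward as they close: fully open they stand 13 mm farther back than shut.
Start: joints at [-1.336, 0.126, -0.04, 1.405, 0, 1.571], TCP at [0.122, -0.511, 0.199] pointing down, gripper open.
Joint ranges: [-2.72, 2.72], [-0.95, 1.95], [-1.27, 1.35], [-1.78, 2.02], [-1.46, 1.47], [-3.14, 3.14]. Speed limits (rad/s): [2.39, 2.39, 3.01, 3.14, 3.14, 3.14].

## Interface

Orientations are given as a 3x3 rotation matrix whose columns are the frame's x, y, z axes.
In Python, from rig import telemetry, viewer, order gives the robot as it stands. The module is installed in compiled form; this text tells all that it offers.
- The arm moves only by the shell command python3 -m jog 'ROWS' [FORCE]. ROWS is JSON, a list of rows, each an object of numbers: "rx", "ry", "rz": the turn, a rotation vector about the tool's x, y, z in rad; "tx", "ty", "tz": the shift along the tool's x, y, z in mm; "fingers": the closure in counts, from 0 (fully open) to 255 (shut). In form: [{"rx": .., "ry": .., "rz": .., "tx": .., "ty": .., "tz": .., "fingers": ..}, ...]. A call has 1 to 5 rows; each row is the pose to reach, as a shift and turn from the pose measured when the call began, along the tool's axes at that moment; what a row does not reach only later rows make up. A row lasts 1/10 s, in which the tool goes at most 50 mm and 8.59 degrees, less where a joint would pass 70% of its speed; a pose out of reach is approached as far as the arm can. A call with a gripper value outside its range is refused whole. The fingers move at their own pace and stop on an object; FORCE is the grip in N (left out, the last holds). Time passes only in rows, so rows that repeat a pose let the fingers close. It gives the time, the measured TCP pose, the force and the opening at its end, in the units of the state.
- telemetry.sense(): the state, without advancing time (a new reading comes with each control period).
- viewer.read_camera(name): name is "scene" or "side" or "wrist"; returns (picture, depth): 420x560x3 uint8, red, green, blue; 420x560 float32, m along the optical axis (not along the pixel's ray), 0 where there is no reading.
- viewer.camera_info(name): a dict with "vfov" (degrees; the focal length in pixels is half the picture's height over the tangent of half this angle, whatever the lens; pixels are square), "cx", "cy" (the principal point, pixels), "rvec" (rotation vector, rad) and "tvec" (3), from world to camera coordinates, as OpenCV has them; the wrist camera has in their place "hand_eye" (4x4, takes a point from camera to tool coordinates, whose origin is the TCP and whose axes are the tool frame's). Camera axes: x right, y down, z forward; pixel columns grow to the right and rows downward; lengths in m; the calibration is good to about 2 mm. A picture is of the moment at which its call begins: read the wrist's pose just before it. camera_info takes no time and is no camera call.
- order.sign_off(): hands the job in, once; it reports no verdict.
The state is a dict: "time_s": time; "joint_positions": joint angles; "qvel": joint speeds; "joint_efforts": joint torques, N m; "position": TCP position; "tcp_rot": TCP orientation; "wrist_force": force on the tool from outside, world axes, zero at the start; "wrist_torque": the same for the moment, N m; "finger_gap": finger opening in m.
Only numpy, scipy, OpenCV 4.12 (cv2) and the standard library are available. Lean on these libraries where they do the work, as an engineer would, in place of code of your own. Each camera call takes 0.05 s, during which the arm holds its last target. There are 200 camera calls.

## Working session

There is one attempt and no reset: what is moved stays moved. The work goes in short steps, Python scripts to look and compute and a shell command to move; the robot and the scene stay as the last step left them, time stands still between calls to the robot, and variables do not carry over. Pictures are saved under pics/ and viewed, about 8 in all and at most 12, crops included, and the job is handed in when it is done.

```bash
mkdir -p pics
cat > h.py <<'E'
import numpy as np, cv2
from rig import telemetry, viewer, order
def K(name):
    i=viewer.camera_info(name); f=210/np.tan(np.radians(i["vfov"])/2)
    return f,i["cx"],i["cy"],i
def cam(name):
    s=telemetry.sense()
    p,d=viewer.read_camera(name); f,cx,cy,i=K(name)
    if "hand_eye" in i:
        T=np.eye(4);T[:3,:3]=s["tcp_rot"];T[:3,3]=s["position"];T=T@np.array(i["hand_eye"])
        R=T[:3,:3];o=T[:3,3]
    else:
        Rc=cv2.Rodrigues(np.array(i["rvec"],float))[0];R=Rc.T;o=-R@np.array(i["tvec"]).ravel()
    return p,d,(f,cx,cy,R,o)
def ray(c,u,v):
    f,cx,cy,R,o=c; return o,R@np.array([(u-cx)/f,(v-cy)/f,1.])
def plane(c,u,v,z):
    o,r=ray(c,u,v); return o+r*(z-o[2])/r[2]
def pt(c,d,u,v):
    o,r=ray(c,u,v); return o+r*d[int(v),int(u)]
def cloud(c,d):
    f,cx,cy,R,o=c; v,u=np.mgrid[:420,:560]
    P=np.stack([(u-cx)/f,(v-cy)/f,np.ones_like(d)],-1)*d[...,None]
    return P@R.T+o
def save(n,p): cv2.imwrite(f"pics/{n}.png",p[...,::-1])
E
python3 - <<'E'
from h import *
a,da,ca=cam("scene");b,db,cb=cam("side")
save("scene",a);save("side",b)
np.savez("first",a=a,da=da,b=b,db=db)
s=telemetry.sense();print({k:np.round(s[k],3).tolist() for k in s})
for n in("scene","side","wrist"):print(viewer.camera_info(n))
E
```

```text
{'time_s': 0.1, 'joint_positions': [-1.336, 0.126, -0.041, 1.405, 0.0, 1.571], 'qvel': [-0.001, -0.002, 0.002, 0.0, 0.0, -0.002], 'joint_efforts': [0.001, -43.69, 35.36, 0.014, 0.0, -0.0], 'position': [0.122, -0.51, 0.199], 'tcp_rot': [[0.233, -0.973, -0.0], [-0.973, -0.233, 0.001], [-0.001, -0.0, -1.0]], 'wrist_force': [-0.126, 0.157, -0.792], 'wrist_torque': [-0.022, -0.031, 0.033], 'finger_gap': 0.086}
{'vfov': 46.65627900610565, 'cx': 273.6801675590175, 'cy': 208.52169037567492, 'rvec': array([ 0.75851244, -2.69051267,  0.96441185]), 'tvec': array([0.44248508, 0.34046752, 1.29631736])}
{'vfov': 48.4044416238586, 'cx': 283.72217375104754, 'cy': 207.19181507707964, 'rvec': array([ 2.22346147, -0.21877643,  0.10845618]), 'tvec': array([-0.56783196,  0.08698074,  1.4362069 ])}
{'vfov': 67.20637351636681, 'cx': 278.4840037513964, 'cy': 211.26888252521866, 'hand_eye': array([[ 9.99999712e-01,  6.82364326e-04, -3.30938939e-04,
        -3.68475029e-04],
       [-5.65808780e-04,  9.61857423e-01,  2.73550687e-01,
        -6.94464574e-02],
       [ 5.04977305e-04, -2.73550421e-01,  9.61857532e-01,
        -1.74029947e-01],
       [ 0.00000000e+00,  0.00000000e+00,  0.00000000e+00,
         1.00000000e+00]])}
```

View pics/scene.png

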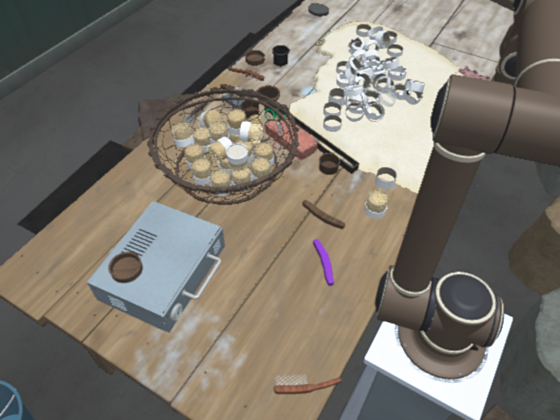

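View pics/side.png

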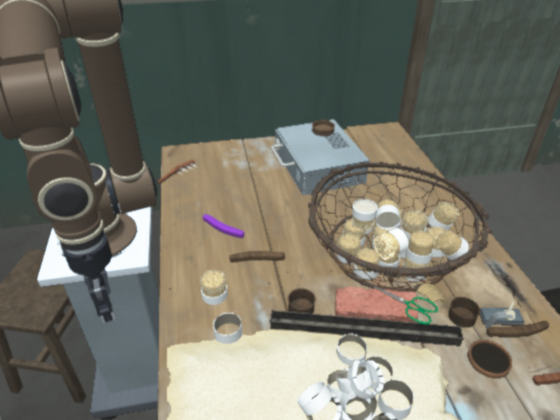

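Scene view: the unit is at about (165,260), with its bow handle at (203,280). Candidates for the handle:
- dark brown bow at scene (323,215) / side (257,256)
- purple bow at (324,262), excluded by the task
- red-brown stick at (247,73)
- toothed brush at (307,385)
- dark stick at side (518,328), far off

I choose the dark brown one at (323,215), to the right of the unit. The bystanders are the brush head (376,203), the ferrule (386,178) and the pot (328,163).

Run:
```python
from h import *
z=np.load("first.npz");
def C(n):
    f,cx,cy,i=K(n);R=cv2.Rodrigues(np.array(i["rvec"],float))[0].T;return f,cx,cy,R,-R@np.array(i["tvec"]).ravel()
for n,im,d,box in(("scene",z["a"],z["da"],(85,195,230,335)),("side",z["b"],z["db"],(265,115,375,195))):
    c=C(n);P=cloud(c,d);v,u=np.mgrid[:420,:560]
    m=(u>box[0])&(u<box[2])&(v>box[1])&(v<box[3])&(abs(P[...,2]-.108)<.006)&(d>0)
    q=P[m];r=cv2.minAreaRect((q[:,:2]*1000).astype(np.float32));print(n,len(q),np.median(q[:,2]),r,cv2.boxPoints(r).round(0).tolist())
    # handle bar
    m=(u>box[0]-10)&(u<box[2]+5)&(v>box[1])&(v<box[3])&(abs(P[...,2]-.086)<.006)&(d>0)
    np.save(n+"_bar",P[m])
for n,im,d,box in(("scene",z["a"],z["da"],(298,196,350,232)),("side",z["b"],z["db"],(225,245,292,268))):
    c=C(n);x0,y0,x1,y1=box;hs=cv2.cvtColor(im,cv2.COLOR_RGB2GRAY)[y0:y1,x0:x1]
    m=(hs<85).astype(np.uint8);k,l,st,ce=cv2.connectedComponentsWithStats(m);j=1+st[1:,4].argmax();print(n,st[j],ce[j]+[x0,y0])
    vv,uu=np.nonzero(l==j);W=np.array([plane(c,a+x0,b+y0,.013)[:2] for a,b in zip(uu,vv)])*1000
    r=cv2.minAreaRect(W.astype(np.float32));print(r,cv2.boxPoints(r).round().tolist()); print("mean",W.mean(0), "depth z",cloud(c,d)[vv+y0,uu+x0,2].max())
    a=cv2.resize(im[y0-25:y1+55,x0-40:x1+50],None,fx=4,fy=4); save("crop_"+n,a[:600,:800])
c=C("scene")
print("hd",pt(c,z["da"],376,195),"fer",pt(c,z["da"],386,172),"pot",pt(c,z["da"],328,160),"purple",pt(c,z["da"],324,262))
for e in((220,256),(186,294)):print("bar end",plane(c,*e,.085))
```

```text
scene 7511 0.10676461940788706 ((752.5252685546875, 232.87677001953125), (241.5940399169922, 312.5935363769531), 6.710836887359619) [[614.0, 374.0], [651.0, 64.0], [891.0, 92.0], [854.0, 402.0]]
side 2801 0.10806934366595522 ((761.6630859375, 169.4495391845703), (242.60235595703125, 446.5157775878906), 6.896581172943115) [[614.0, 377.0], [668.0, -67.0], [909.0, -38.0], [855.0, 406.0]]
scene [  5   6  41  27 168] [323.2202381  217.60714286]
((458.2745361328125, -189.47640991210938), (29.6259822845459, 157.26425170898438), 85.28907012939453) [[379.0, -198.0], [535.0, -211.0], [538.0, -181.0], [381.0, -168.0]]
mean [ 450.07901121 -185.88906574] depth z 0.025096461530670133
side [  5  10  55   7 213] [256.17370892 258.02347418]
((460.36614990234375, -204.08731079101562), (23.38313102722168, 154.89291381835938), 80.88287353515625) [[382.0, -203.0], [535.0, -228.0], [539.0, -205.0], [386.0, -180.0]]
mean [ 457.56537938 -205.199969  ] depth z 0.023302168102136478
hd [ 0.33438154 -0.31194493  0.06705371] fer [ 0.36006896 -0.47560209  0.01104938] pot [ 0.55786329 -0.42812468  0.00626953] purple [ 0.36794626 -0.03465426  0.02088118]
bar end [0.60934015 0.13897218 0.085     ]
bar end [0.61583984 0.28359433 0.085     ]
```

View pics/crop_scene.png

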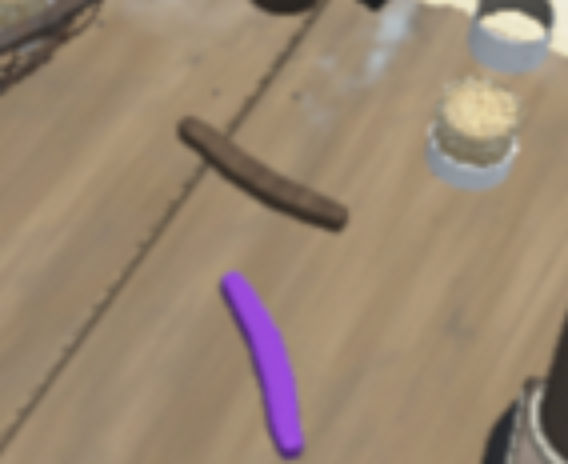

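Crop: the dark wooden bow is at crop (262,175) and the purple look-alike at (270,360), so the choice holds. Next I'll go to the drawer handle.

```bash
cat >> h.py <<'E'
from scipy.spatial.transform import Rotation as Ro
def to(x,y,z,head):
    s=telemetry.sense();R=np.array(s["tcp_rot"]);h=np.radians(head)
    Rt=np.array([[np.cos(h),np.sin(h),0],[np.sin(h),-np.cos(h),0],[0,0,-1]])
    t=R.T@(np.array([x,y,z])-s["position"])*1000; r=Ro.from_matrix(R.T@Rt).as_rotvec()
    print("t",t.round(1),"r",r.round(3))
def st():
    s=telemetry.sense();R=np.array(s["tcp_rot"])
    print("t",round(s["time_s"],2),"pos",np.round(s["position"],4),"head",np.degrees(np.arctan2(R[1,0],R[0,0])).round(1),"tilt",np.round(R[:,2],3),"F",np.round(s["wrist_force"],1),"gap",round(s["finger_gap"],4))
E
python3 - <<'E'
from h import *
e=np.array([.993,.117]);n=np.array([-.117,.993]);o=np.array([.632,.219])
for k in("scene","side"):
    P=np.load(k+"_bar.npy");q=(P[:,:2]-o)@np.array([e,n]).T
    m=(q[:,0]<-.02)&(q[:,0]>-.07)&(abs(q[:,1])<.1);q=q[m];print(k,len(q),q.mean(0) if len(q) else 0,q.min(0),q.max(0))
to(.56,.21,.22,6.7)
E
```

```text
scene 201 [-0.03667149  0.00419829] [-0.04379593 -0.07015362] [-0.02013084  0.07005666]
side 73 [-0.03520327 -0.00808647] [-0.04338862 -0.07135367] [-0.02083198  0.06643559]
t [-598.6 -593.5  -20.3] r [-1.000e-03  1.000e-03 -1.453e+00]
```

```bash
python3 -m jog '[{"tx":-599,"ty":-594,"tz":-20,"rz":-1.453},{"tx":-599,"ty":-594,"tz":-20,"rz":-1.453},{"tx":-599,"ty":-594,"tz":-20,"rz":-1.453},{"tx":-599,"ty":-594,"tz":-20,"rz":-1.453},{"tx":-599,"ty":-594,"tz":-20,"rz":-1.453}]'; python3 -c "
from h import *
st();to(.56,.21,.22,6.7)"
```

```text
t 0.1 pos [ 0.122  -0.5102  0.1988] head -76.5 tilt [-0.     0.001 -1.   ] F [-0.1  0.2 -0.8] gap 0.0856
t [-598.6 -593.5  -20.3] r [-1.000e-03  1.000e-03 -1.453e+00]invalid input
```

```bash
python3 -m jog '[{"rx":0,"ry":0,"rz":-1.453,"tx":-599,"ty":-594,"tz":-20,"fingers":0},{"rx":0,"ry":0,"rz":-1.453,"tx":-599,"ty":-594,"tz":-20,"fingers":0},{"rx":0,"ry":0,"rz":-1.453,"tx":-599,"ty":-594,"tz":-20,"fingers":0},{"rx":0,"ry":0,"rz":-1.453,"tx":-599,"ty":-594,"tz":-20,"fingers":0},{"rx":0,"ry":0,"rz":-1.453,"tx":-599,"ty":-594,"tz":-20,"fingers":0}]'; python3 -c "
from h import *
st();to(.56,.21,.22,6.7)"
```

```text
time_s: 0.6
position: [0.2522, -0.2952, 0.2052]
tcp_rot: [[0.836, -0.549, 0.0], [-0.549, -0.836, 0.001], [-0.001, -0.001, -1.0]]
wrist_force: [1.3, -1.0, -0.2]
finger_gap: 0.0854
t 0.6 pos [ 0.2522 -0.2952  0.2052] head -33.3 tilt [ 0.     0.001 -1.   ] F [ 1.3 -1.  -0.2] gap 0.0854
t [ -19.9 -591.2  -14.2] r [-0.001  0.    -0.698]
```

```bash
python3 -m jog '[{"rx":0,"ry":0,"rz":-0.698,"tx":-20,"ty":-591,"tz":-14,"fingers":0},{"rx":0,"ry":0,"rz":-0.698,"tx":-20,"ty":-591,"tz":-14,"fingers":0},{"rx":0,"ry":0,"rz":-0.698,"tx":-20,"ty":-591,"tz":-14,"fingers":0},{"rx":0,"ry":0,"rz":-0.698,"tx":-20,"ty":-591,"tz":-14,"fingers":0},{"rx":0,"ry":0,"rz":-0.698,"tx":-20,"ty":-591,"tz":-14,"fingers":0}]' >/dev/null; python3 -c "
from h import *
st();to(.56,.21,.22,6.7)"
```

```text
t 1.1 pos [ 0.3821 -0.0813  0.2115] head 7.0 tilt [ 0.     0.001 -1.   ] F [ 1.  -1.2 -0.6] gap 0.0853
t [ 212.2 -267.4   -8.1] r [-0.001 -0.001  0.006]
```

```bash
python3 -m jog '[{"rx":0,"ry":0,"rz":0.006,"tx":212,"ty":-267,"tz":-8,"fingers":0},{"rx":0,"ry":0,"rz":0.006,"tx":212,"ty":-267,"tz":-8,"fingers":0},{"rx":0,"ry":0,"rz":0.006,"tx":212,"ty":-267,"tz":-8,"fingers":80},{"rx":0,"ry":0,"rz":0.006,"tx":212,"ty":-267,"tz":-8,"fingers":120},{"rx":0,"ry":0,"rz":0.006,"tx":212,"ty":-267,"tz":-8,"fingers":150}]' >/dev/null; python3 -m jog '[{"rx":0,"ry":0,"rz":0,"tx":50,"ty":-65,"tz":0,"fingers":150},{"rx":0,"ry":0,"rz":0,"tx":50,"ty":-65,"tz":0,"fingers":150},{"rx":0,"ry":0,"rz":0,"tx":50,"ty":-65,"tz":0,"fingers":150}]' >/dev/null; python3 -c "
from h import *
st()
p,d,c=cam('wrist');save('w1',p);P=cloud(c,d);np.savez('w1',P=P)
"
```

```text
t 1.9 pos [0.5552 0.2062 0.215 ] head 6.9 tilt [-0.002  0.    -1.   ] F [-0.4  0.3  0.4] gap 0.0353
```

View pics/w1.png

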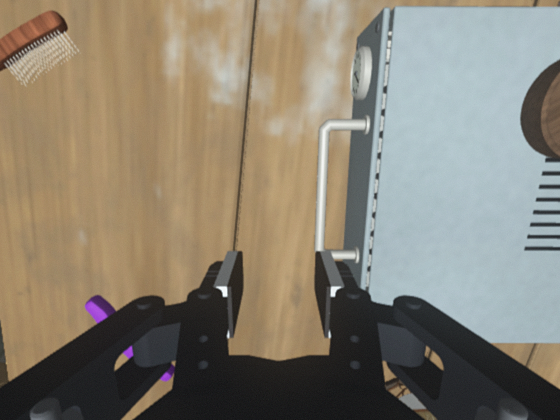

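The bow bar runs from (324,127) to (320,250). The finger gap lies to its near side.

Run:
```python
from h import *
P=np.load('w1.npz')['P']
f,cx,cy,i=K('wrist')
p,d,c=cam('wrist')
for u,v in((325,130),(322,185),(320,245)): print(plane(c,u,v,.088).round(4),P[v,u].round(4))
for y in range(120,260,20):
    r=P[y,300:345]; m=(r[:,2]>.078)&(r[:,2]<.1); print(y,r[m].mean(0).round(4) if m.any() else 0, np.nonzero(m)[0]+300)
e=P[60:330:30,:];
for y in range(60,330,40):
    r=P[y];m=np.nonzero(r[:,2]>.1)[0]; print(y,m[:1],r[m[0]].round(4) if len(m) else '')
```

```text
[0.5892 0.2712 0.088 ] [0.5898 0.2732 0.0893]
[0.5946 0.2198 0.088 ] [0.595  0.2225 0.0908]
[0.6023 0.158  0.088 ] [0.6027 0.1614 0.0907]
120 [0.5982 0.2831 0.0876] [327 328 329 330 331 332 333 334 335 336 337 338 339 340 341 342 343 344]
140 [0.5896 0.2641 0.0881] [318 319 320 321 322 323 324 325 326 327 328]
160 [0.592  0.2458 0.0883] [318 319 320 321 322 323 324 325 326 327]
180 [0.5941 0.2268 0.0886] [317 318 319 320 321 322 323 324 325 326]
200 [0.5962 0.2072 0.0885] [316 317 318 319 320 321 322 323 324 325]
220 [0.5985 0.1868 0.0883] [315 316 317 318 319 320 321 322 323 324]
240 [0.6014 0.1659 0.0888] [315 316 317 319 320 321 322 323]
60 [84] [0.5473 0.2752 0.3891]
100 [48] [0.5473 0.2752 0.3891]
140 [371] [0.63   0.2698 0.1017]
180 [367] [0.634  0.2338 0.1001]
220 [101] [0.5473 0.2752 0.3891]
260 [67] [0.5473 0.2752 0.3891]
300 [23] [0.5473 0.2752 0.3891]
```

```bash
python3 -c "
from h import *
to(.595,.216,.072,6.8)"
python3 -m jog '[{"rx":0,"ry":0,"rz":0,"tx":41,"ty":-5,"tz":0,"fingers":150},{"rx":0,"ry":0,"rz":0,"tx":41,"ty":-5,"tz":40,"fingers":150},{"rx":0,"ry":0,"rz":0,"tx":41,"ty":-5,"tz":80,"fingers":150},{"rx":0,"ry":0,"rz":0,"tx":41,"ty":-5,"tz":110,"fingers":150},{"rx":0,"ry":0,"rz":0,"tx":41,"ty":-5,"tz":143,"fingers":150}]' >/dev/null
python3 -c "
from h import *
st();to(.595,.216,.07,6.8)"
```

```text
t [ 42.8  -8.  144.1] r [ 0.     0.002 -0.   ]
t 2.5 pos [0.593  0.2111 0.0725] head 6.7 tilt [-0.002 -0.001 -1.   ] F [ 0.1 -0.5 -0.1] gap 0.0353
t [ 2.5 -4.7  2.5] r [ 0.     0.002 -0.002]
```

```bash
python3 -m jog '[{"rx":0,"ry":0,"rz":0,"tx":2,"ty":-5,"tz":2,"fingers":255},{"rx":0,"ry":0,"rz":0,"tx":2,"ty":-5,"tz":2,"fingers":255},{"rx":0,"ry":0,"rz":0,"tx":2,"ty":-5,"tz":2,"fingers":255},{"rx":0,"ry":0,"rz":0,"tx":2,"ty":-5,"tz":2,"fingers":255},{"rx":0,"ry":0,"rz":0,"tx":2,"ty":-5,"tz":2,"fingers":255}]' 60
python3 -m jog '[{"rx":0,"ry":0,"rz":0,"tx":-25,"ty":0,"tz":0,"fingers":255},{"rx":0,"ry":0,"rz":0,"tx":-50,"ty":0,"tz":0,"fingers":255},{"rx":0,"ry":0,"rz":0,"tx":-75,"ty":0,"tz":0,"fingers":255},{"rx":0,"ry":0,"rz":0,"tx":-100,"ty":0,"tz":0,"fingers":255},{"rx":0,"ry":0,"rz":0,"tx":-115,"ty":0,"tz":0,"fingers":255}]'
```

```text
time_s: 3.0
position: [0.5953, 0.2165, 0.0722]
tcp_rot: [[0.993, 0.116, 0.001], [0.116, -0.993, 0.0], [0.001, -0.0, -1.0]]
wrist_force: [0.9, 0.1, -0.2]
finger_gap: 0.0003
time_s: 3.5
position: [0.4798, 0.203, 0.073]
tcp_rot: [[0.993, 0.117, 0.001], [0.117, -0.993, 0.001], [0.001, -0.0, -1.0]]
wrist_force: [0.8, -0.4, 0.1]
finger_gap: 0.0003
```

```bash
python3 -c "
from h import *
st()
p,d,c=cam('wrist');save('w2',p)
P=cloud(c,d)
for y in range(100,260,20):
    r=P[y]; m=(r[:,2]>.075)&(r[:,2]<.097); print(y,r[m].mean(0).round(4) if m.any() else 0, np.nonzero(m)[0][[0,-1]] if m.any() else '')
"
```

```text
t 3.5 pos [0.4798 0.203  0.073 ] head 6.7 tilt [ 0.001  0.001 -1.   ] F [ 0.8 -0.4  0.1] gap 0.0003
100 0 
120 0 
140 [0.5957 0.2781 0.0886] [504 559]
160 [0.5877 0.2673 0.0879] [496 519]
180 [0.5891 0.2572 0.0876] [492 515]
200 [0.5937 0.247  0.0868] [489 559]
220 [0.6014 0.2364 0.0853] [485 559]
240 [0.6067 0.2253 0.0848] [481 559]
```

View pics/w2.png

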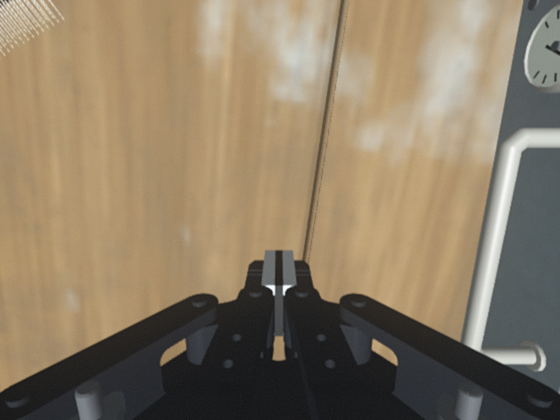

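The bar, from (505,140) to (470,345), hasn't moved, so the fingers closed without catching it. I'll check where the fingertips really are.

```bash
python3 -c "
from h import *
p,d,c=cam('wrist');s=telemetry.sense();P=(cloud(c,d)-s['position'])@np.array(s['tcp_rot'])*1000
for v in range(244,300,4): print(v,[(u,P[v,u].round(0).tolist()) for u in (262,272,287,297)])
"
```

```text
244 [(262, [-1.0, -70.0, -174.0]), (272, [-7.0, 29.0, 74.0]), (287, [5.0, 29.0, 73.0]), (297, [14.0, 30.0, 75.0])]
248 [(262, [-16.0, 33.0, 73.0]), (272, [-7.0, 33.0, 74.0]), (287, [5.0, 32.0, 73.0]), (297, [14.0, 33.0, 74.0])]
252 [(262, [-16.0, 37.0, 74.0]), (272, [-5.0, -11.0, -37.0]), (287, [2.0, -11.0, -38.0]), (297, [14.0, 36.0, 73.0])]
256 [(262, [-16.0, 40.0, 73.0]), (272, [-5.0, -11.0, -42.0]), (287, [2.0, -12.0, -43.0]), (297, [14.0, 40.0, 73.0])]
260 [(262, [-16.0, 44.0, 73.0]), (272, [-4.0, -11.0, -46.0]), (287, [2.0, -12.0, -48.0]), (297, [14.0, 44.0, 74.0])]
264 [(262, [-9.0, -7.0, -42.0]), (272, [-4.0, -11.0, -50.0]), (287, [2.0, -11.0, -51.0]), (297, [7.0, -8.0, -43.0])]
268 [(262, [-9.0, -7.0, -46.0]), (272, [-4.0, -11.0, -54.0]), (287, [2.0, -11.0, -54.0]), (297, [7.0, -8.0, -47.0])]
272 [(262, [-9.0, -7.0, -50.0]), (272, [-4.0, -11.0, -58.0]), (287, [2.0, -11.0, -58.0]), (297, [6.0, -8.0, -51.0])]
276 [(262, [-8.0, -11.0, -62.0]), (272, [-4.0, -11.0, -61.0]), (287, [2.0, -11.0, -61.0]), (297, [6.0, -7.0, -54.0])]
280 [(262, [-8.0, -11.0, -65.0]), (272, [-4.0, -11.0, -65.0]), (287, [2.0, -11.0, -65.0]), (297, [6.0, -7.0, -56.0])]
284 [(262, [-8.0, -11.0, -68.0]), (272, [-4.0, -11.0, -67.0]), (287, [-1.0, -70.0, -174.0]), (297, [6.0, -8.0, -61.0])]
288 [(262, [-7.0, -14.0, -75.0]), (272, [-4.0, -11.0, -70.0]), (287, [2.0, -10.0, -69.0]), (297, [5.0, -13.0, -74.0])]
292 [(262, [-7.0, -13.0, -77.0]), (272, [-4.0, -12.0, -75.0]), (287, [1.0, -13.0, -76.0]), (297, [5.0, -14.0, -78.0])]
296 [(262, [-7.0, -12.0, -78.0]), (272, [-4.0, -12.0, -77.0]), (287, [1.0, -13.0, -78.0]), (297, [5.0, -12.0, -78.0])]
```

```bash
python3 -c "
from h import *
s=telemetry.sense();t=s['position']
for n in('side','scene'):
    p,d,c=cam(n);P=cloud(c,d);q=P[(abs(P[...,:2]-t[:2])<.03).all(-1)&(P[...,2]>.02)&(d>0)]
    print(n,len(q),np.sort(q[:,2])[:12].round(3)); q=q[q[:,2]<.15]; print(q.mean(0).round(4) if len(q) else '')
"
```

```text
side 948 [0.106 0.107 0.107 0.11  0.111 0.111 0.112 0.114 0.116 0.117 0.117 0.117]
[0.4785 0.1953 0.1307]
scene 1293 [0.103 0.107 0.108 0.11  0.112 0.112 0.114 0.114 0.114 0.115 0.115 0.115]
[0.4756 0.2123 0.1292]
```

All three cameras put the shut fingertips about 36 mm behind the reported TCP. I'll correct for that by reaching 36 mm lower.

```bash
python3 -m jog '[{"rx":0,"ry":0,"rz":0,"tx":30,"ty":0,"tz":0,"fingers":150},{"rx":0,"ry":0,"rz":0,"tx":60,"ty":0,"tz":0,"fingers":150},{"rx":0,"ry":0,"rz":0,"tx":90,"ty":0,"tz":0,"fingers":150},{"rx":0,"ry":0,"rz":0,"tx":116,"ty":0,"tz":0,"fingers":150},{"rx":0,"ry":0,"rz":0,"tx":116,"ty":0,"tz":0,"fingers":150}]' >/dev/null
python3 -m jog '[{"rx":0,"ry":0,"rz":0,"tx":0,"ty":0,"tz":15,"fingers":150},{"rx":0,"ry":0,"rz":0,"tx":0,"ty":0,"tz":30,"fingers":150},{"rx":0,"ry":0,"rz":0,"tx":0,"ty":0,"tz":39,"fingers":150},{"rx":0,"ry":0,"rz":0,"tx":0,"ty":0,"tz":39,"fingers":150}]'
python3 -m jog '[{"rx":0,"ry":0,"rz":0,"tx":0,"ty":0,"tz":0,"fingers":255},{"rx":0,"ry":0,"rz":0,"tx":0,"ty":0,"tz":0,"fingers":255},{"rx":0,"ry":0,"rz":0,"tx":0,"ty":0,"tz":0,"fingers":255},{"rx":0,"ry":0,"rz":0,"tx":0,"ty":0,"tz":0,"fingers":255}]' 60
```

```text
time_s: 4.6
position: [0.6018, 0.2174, 0.0338]
tcp_rot: [[0.993, 0.115, 0.006], [0.115, -0.993, 0.001], [0.006, -0.001, -1.0]]
wrist_force: [-0.2, -0.3, -0.4]
finger_gap: 0.0352
time_s: 5.0
position: [0.598, 0.2169, 0.034]
tcp_rot: [[0.993, 0.116, -0.001], [0.116, -0.993, 0.001], [-0.001, -0.001, -1.0]]
wrist_force: [-13.3, -1.5, 8.7]
finger_gap: 0.0081
```

```bash
python3 -m jog '[{"rx":0,"ry":0,"rz":0,"tx":-20,"ty":0,"tz":0,"fingers":255},{"rx":0,"ry":0,"rz":0,"tx":-45,"ty":0,"tz":0,"fingers":255},{"rx":0,"ry":0,"rz":0,"tx":-70,"ty":0,"tz":0,"fingers":255},{"rx":0,"ry":0,"rz":0,"tx":-95,"ty":0,"tz":0,"fingers":255},{"rx":0,"ry":0,"rz":0,"tx":-115,"ty":0,"tz":0,"fingers":255}]'
python3 -m jog '[{"rx":0,"ry":0,"rz":0,"tx":-8,"ty":0,"tz":0,"fingers":255},{"rx":0,"ry":0,"rz":0,"tx":-16,"ty":0,"tz":0,"fingers":255},{"rx":0,"ry":0,"rz":0,"tx":-24,"ty":0,"tz":0,"fingers":255},{"rx":0,"ry":0,"rz":0,"tx":-30,"ty":0,"tz":0,"fingers":255},{"rx":0,"ry":0,"rz":0,"tx":-33,"ty":0,"tz":0,"fingers":255}]'
```

```text
time_s: 5.5
position: [0.484, 0.2036, 0.0341]
tcp_rot: [[0.993, 0.116, 0.002], [0.116, -0.993, 0.001], [0.002, -0.001, -1.0]]
wrist_force: [12.9, 0.9, -8.7]
finger_gap: 0.0079
time_s: 6.0
position: [0.4515, 0.1998, 0.0341]
tcp_rot: [[0.993, 0.116, 0.002], [0.116, -0.993, 0.001], [0.003, -0.001, -1.0]]
wrist_force: [5.3, -0.4, -4.2]
finger_gap: 0.0077
```

```bash
python3 -m jog '[{"rx":0,"ry":0,"rz":0,"tx":-2,"ty":0,"tz":0,"fingers":255},{"rx":0,"ry":0,"rz":0,"tx":-4,"ty":0,"tz":0,"fingers":255},{"rx":0,"ry":0,"rz":0,"tx":-4,"ty":0,"tz":0,"fingers":255},{"rx":0,"ry":0,"rz":0,"tx":-4,"ty":0,"tz":0,"fingers":255}]'
python3 -m jog '[{"rx":0,"ry":0,"rz":0,"tx":0,"ty":0,"tz":0,"fingers":150},{"rx":0,"ry":0,"rz":0,"tx":0,"ty":0,"tz":0,"fingers":150},{"rx":0,"ry":0,"rz":0,"tx":0,"ty":0,"tz":-30,"fingers":130},{"rx":0,"ry":0,"rz":0,"tx":0,"ty":0,"tz":-70,"fingers":130},{"rx":0,"ry":0,"rz":0,"tx":0,"ty":0,"tz":-120,"fingers":130}]'
python3 - <<'E'
from h import *
p,d,c=cam('scene');save('s2',cv2.resize(p[150:390,60:380],None,fx=2.4,fy=2.4))
p,d,c=cam('wrist');save('w3',p);P=cloud(c,d)
for y in range(60,260,25):
    r=P[y]; m=(r[:,2]>.082)&(r[:,2]<.094)&(r[:,0]<.5); print(y,r[m].mean(0).round(4) if m.any() else 0, np.nonzero(m)[0][[0,-1]] if m.any() else '')
E
```

```text
time_s: 6.4
position: [0.447, 0.1993, 0.034]
tcp_rot: [[0.993, 0.116, 0.001], [0.116, -0.993, 0.001], [0.002, -0.001, -1.0]]
wrist_force: [-0.6, -0.2, -1.8]
finger_gap: 0.0077
time_s: 6.9
position: [0.4455, 0.1987, 0.1541]
tcp_rot: [[0.993, 0.116, -0.002], [0.116, -0.993, -0.0], [-0.002, 0.0, -1.0]]
wrist_force: [1.7, 0.5, 0.2]
finger_gap: 0.0418
60 [0.4703 0.3172 0.0838] [318 330]
85 [0.4752 0.2998 0.0901] [328 329]
110 [0.4774 0.2825 0.0869] [326 328]
135 [0.4585 0.2619 0.0898] [271 327]
160 [0.4478 0.2414 0.0887] [269 326]
185 [0.45   0.2217 0.0886] [269 325]
210 [0.4524 0.201  0.0886] [269 324]
235 [0.4548 0.1795 0.0886] [269 323]
```

View pics/s2.png

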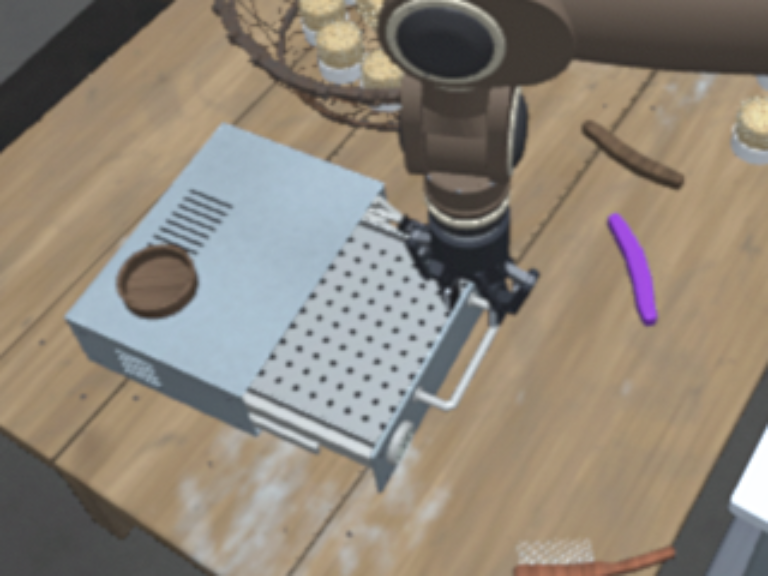

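Drawer open: the perforated tray is visible at crop (340,330), and the bar runs from (490,320) to (440,405). My bar mask picked up some panel, so I'll remeasure the travel.

Run:
```python
from h import *
st()
p,d,c=cam('wrist');P=cloud(c,d);np.save('P3',P)
e=np.array([.9930,.1180]);n=np.array([-.118,.993]);o=np.array([.595,.217])
for y in range(140,250,15):
    r=P[y,255:300]; m=(r[:,2]>.082)&(r[:,2]<.094); q=(r[m][:,:2]-o)@np.array([e,n]).T; print(y,q.mean(0).round(4),q[:,0].min().round(4),q[:,0].max().round(4),m.sum())
q=(P[...,:2]-o)@np.array([e,n]).T
# height map profile along unit x on centerline
for x in np.arange(-.12,.12,.01):
    m=(abs(q[...,0]-x)<.004)&(abs(q[...,1]-.04)<.02); print(round(x,3),np.median(P[...,2][m]).round(3) if m.any() else '',end=' | ')
```

```text
t 7.0 pos [0.4498 0.2006 0.1609] head 6.7 tilt [ 0.011  0.005 -1.   ] F [ 0.7  0.3 -0.3] gap 0.0417
140 [-0.1416  0.0573] -0.1539 -0.1294 33
155 [-0.1489  0.0461] -0.1532 -0.1447 12
170 [-0.149   0.0344] -0.1533 -0.1447 12
185 [-0.1491  0.0225] -0.1535 -0.1447 12
200 [-0.1492  0.0103] -0.1536 -0.1447 12
215 [-0.1492 -0.0021] -0.1538 -0.1447 12
230 [-0.1493 -0.0151] -0.1539 -0.1448 12
245 [-0.1494 -0.0284] -0.1541 -0.1448 12
-0.12 -0.0 | -0.11 0.079 | -0.1 0.105 | -0.09 0.049 | -0.08 0.049 | -0.07 0.049 | -0.06 0.049 | -0.05 0.049 | -0.04 0.049 | -0.03 0.049 | -0.02 0.049 | -0.01 0.049 | -0.0 0.049 | 0.01 0.049 | 0.02 0.049 | 0.03 0.049 | 0.04 0.049 | 0.05 0.106 | 0.06 0.049 | 0.07 0.049 | 0.08 0.049 | 0.09 0.049 | 0.1  | 0.11  |
```

View pics/w3.png

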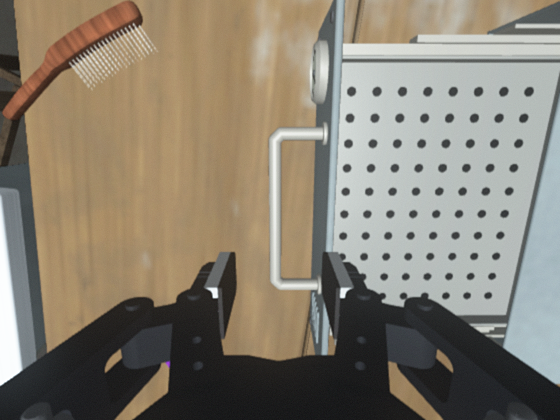

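The bar moved 149–151 mm, so the drawer is locked, and the tray floor reads 0.049. Next is the brush handle.

```bash
python3 -c "
from h import *
to(.45,-.19,.16,83)"
```

```text
t [-44.1 387.7  -3.6] r [ 0.003 -0.009 -1.332]
```

```bash
python3 -m jog '[{"rx":0,"ry":0,"rz":-1.332,"tx":-44,"ty":388,"tz":-4,"fingers":0},{"rx":0,"ry":0,"rz":-1.332,"tx":-44,"ty":388,"tz":-4,"fingers":0},{"rx":0,"ry":0,"rz":-1.332,"tx":-44,"ty":388,"tz":-4,"fingers":0},{"rx":0,"ry":0,"rz":-1.332,"tx":-44,"ty":388,"tz":-4,"fingers":0},{"rx":0,"ry":0,"rz":-1.332,"tx":-44,"ty":388,"tz":-4,"fingers":0}]'>/dev/null;  python3 -c "
from h import *
st();to(.45,-.19,.16,83)"
```

```text
t 7.55 pos [ 0.449  -0.0173  0.1567] head 43.9 tilt [ 0.004  0.001 -1.   ] F [0.2 0.4 0.2] gap 0.0853
t [-119.   125.2   -3.6] r [ 0.003 -0.003 -0.683]
```

```bash
python3 -m jog '[{"rx":0,"ry":0,"rz":-0.683,"tx":-119,"ty":125,"tz":-4,"fingers":0},{"rx":0,"ry":0,"rz":-0.683,"tx":-119,"ty":125,"tz":-4,"fingers":0},{"rx":0,"ry":0,"rz":-0.683,"tx":-119,"ty":125,"tz":-4,"fingers":0},{"rx":0,"ry":0,"rz":-0.683,"tx":-119,"ty":125,"tz":-4,"fingers":0},{"rx":0,"ry":0,"rz":-0.683,"tx":-119,"ty":125,"tz":-4,"fingers":0}]'>/dev/null; python3 -m jog '[{"rx":0,"ry":0,"rz":0,"tx":0,"ty":0,"tz":0,"fingers":0},{"rx":0,"ry":0,"rz":0,"tx":0,"ty":0,"tz":0,"fingers":0}]'>/dev/null
python3 - <<'E'
from h import *
st()
p,d,c=cam('wrist');save('w4',p);P=cloud(c,d)
m=(P[...,2]>.010)&(P[...,2]<.03)&(d>0)&(abs(P[...,0]-.46)<.11)&(abs(P[...,1]+.19)<.06)&(p[...,2]<120)
k,l,s,ce=cv2.connectedComponentsWithStats(m.astype(np.uint8));j=1+s[1:,4].argmax();print(s[j],ce[j])
q=P[l==j]*1000;r=cv2.minAreaRect(q[:,:2].astype(np.float32));print(r,cv2.boxPoints(r).round().tolist(),q[:,2].max())
for x in range(370,560,12):
    t=q[abs(q[:,0]-x)<4]
    if len(t): print(x,t[:,1].min().round(1),t[:,1].max().round(1),np.median(t[:,2]).round(1))
E
```

```text
t 8.25 pos [ 0.4484 -0.1935  0.1581] head 81.9 tilt [ 0.     0.002 -1.   ] F [-0.1 -0.  -0.7] gap 0.0855
[ 262  124   31  151 3253] [276.80448816 198.21272671]
((460.3916015625, -195.3721923828125), (29.856555938720703, 158.48977661132812), 82.05626678466797) [[380.0, -199.0], [537.0, -221.0], [541.0, -192.0], [384.0, -170.0]] 23.54156167215865
382 -198.8 -183.2 19.5
394 -200.7 -180.9 20.6
406 -200.9 -179.4 20.6
418 -201.5 -178.7 20.8
430 -201.7 -178.3 20.7
442 -202.1 -177.9 20.7
454 -204.9 -179.0 20.7
466 -206.7 -181.7 20.5
478 -208.4 -183.2 20.7
490 -212.6 -185.8 20.6
502 -215.3 -190.7 20.5
514 -218.4 -194.4 20.7
526 -219.1 -198.3 20.4
538 -217.5 -202.1 19.8
```

View pics/w4.png

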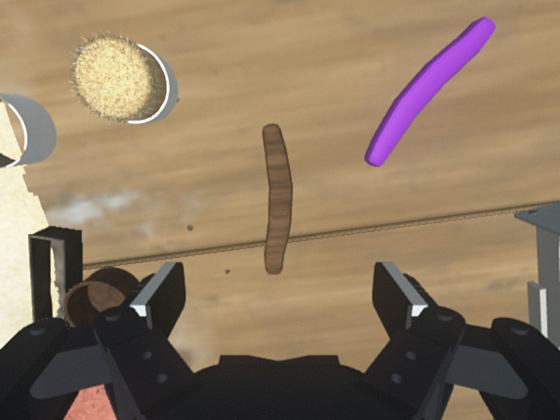

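The chosen stick is at (277,198), mid at about (0.460,-0.1925). The purple stick is clear of it at (430,90).

```bash
python3 -c "
from h import *
to(.460,-.1925,-.031,82)"
python3 -m jog '[{"rx":0,"ry":0,"rz":0,"tx":2,"ty":11,"tz":45,"fingers":60},{"rx":0,"ry":0,"rz":0,"tx":2,"ty":11,"tz":90,"fingers":60},{"rx":0,"ry":0,"rz":0,"tx":2,"ty":11,"tz":130,"fingers":60},{"rx":0,"ry":0,"rz":0,"tx":2,"ty":11,"tz":160,"fingers":60},{"rx":0,"ry":0,"rz":0,"tx":2,"ty":11,"tz":175,"fingers":60}]'
python3 -c "
from h import *
to(.460,-.1925,-.031,82)"
```

```text
t [  1.8  11.1 189.4] r [ 0.001 -0.002 -0.001]
time_s: 8.8
position: [0.458, -0.1901, -0.0197]
tcp_rot: [[0.14, 0.99, -0.003], [0.99, -0.14, 0.004], [0.003, -0.004, -1.0]]
wrist_force: [-0.5, -0.3, 0.6]
finger_gap: 0.065
t [-2.1  2.4 11.3] r [-0.004 -0.003 -0.001]
```

```bash
python3 -m jog '[{"rx":0,"ry":0,"rz":0,"tx":-2,"ty":2,"tz":11,"fingers":60},{"rx":0,"ry":0,"rz":0,"tx":-2,"ty":2,"tz":11,"fingers":150}]' 30
python3 -m jog '[{"rx":0,"ry":0,"rz":0,"tx":0,"ty":0,"tz":0,"fingers":255},{"rx":0,"ry":0,"rz":0,"tx":0,"ty":0,"tz":0,"fingers":255},{"rx":0,"ry":0,"rz":0,"tx":0,"ty":0,"tz":0,"fingers":255},{"rx":0,"ry":0,"rz":0,"tx":0,"ty":0,"tz":0,"fingers":255}]' 30
```

```text
time_s: 9.0
position: [0.4586, -0.191, -0.0323]
tcp_rot: [[0.14, 0.99, -0.006], [0.99, -0.14, 0.005], [0.004, -0.007, -1.0]]
wrist_force: [-0.2, -0.7, -0.4]
finger_gap: 0.0521
time_s: 9.4
position: [0.4595, -0.1912, -0.0313]
tcp_rot: [[0.14, 0.99, -0.004], [0.99, -0.14, 0.004], [0.004, -0.005, -1.0]]
wrist_force: [-1.4, 0.8, 3.7]
finger_gap: 0.025
```

```bash
python3 -m jog '[{"rx":0,"ry":0,"rz":0,"tx":0,"ty":0,"tz":-30,"fingers":255},{"rx":0,"ry":0,"rz":0,"tx":0,"ty":0,"tz":-70,"fingers":255},{"rx":0,"ry":0,"rz":0,"tx":0,"ty":0,"tz":-115,"fingers":255},{"rx":0,"ry":0,"rz":0,"tx":0,"ty":0,"tz":-155,"fingers":255},{"rx":0,"ry":0,"rz":0,"tx":0,"ty":0,"tz":-165,"fingers":255}]'
python3 -c "
from h import *
to(.575,.2146,.13,6.7)"
```

```text
time_s: 9.9
position: [0.4623, -0.193, 0.1388]
tcp_rot: [[0.14, 0.99, 0.003], [0.99, -0.14, 0.001], [0.002, 0.003, -1.0]]
wrist_force: [0.6, -0.2, -0.4]
finger_gap: 0.0247
t [419.3  54.4   9.7] r [ 1.000e-03 -3.000e-03  1.313e+00]
```

```bash
python3 -m jog '[{"rx":0,"ry":0,"rz":0.15,"tx":40,"ty":6,"tz":0,"fingers":255},{"rx":0,"ry":0,"rz":0.3,"tx":85,"ty":12,"tz":0,"fingers":255},{"rx":0,"ry":0,"rz":0.45,"tx":130,"ty":18,"tz":0,"fingers":255},{"rx":0,"ry":0,"rz":0.6,"tx":175,"ty":24,"tz":0,"fingers":255},{"rx":0,"ry":0,"rz":0.75,"tx":220,"ty":30,"tz":0,"fingers":255}]'>/dev/null
python3 -c "
from h import *
st();to(.575,.2146,.13,6.7)"
```

```text
t 10.4 pos [0.5209 0.0147 0.1388] head 42.8 tilt [ 0.002  0.001 -1.   ] F [ 0.2  0.1 -1. ] gap 0.0249
t [ 175.4 -110.1    9.1] r [-0.    -0.003  0.629]
```

```bash
python3 -m jog '[{"rx":0,"ry":0,"rz":0.15,"tx":40,"ty":-25,"tz":0,"fingers":255},{"rx":0,"ry":0,"rz":0.3,"tx":80,"ty":-50,"tz":0,"fingers":255},{"rx":0,"ry":0,"rz":0.45,"tx":120,"ty":-75,"tz":0,"fingers":255},{"rx":0,"ry":0,"rz":0.58,"tx":155,"ty":-97,"tz":0,"fingers":255},{"rx":0,"ry":0,"rz":0.629,"tx":175,"ty":-110,"tz":5,"fingers":255}]'>/dev/null
python3 - <<'E'
from h import *
st();to(.575,.2146,.04,6.7)
p,d,c=cam('wrist');P=cloud(c,d);save('w5',p)
E
```

```text
t 10.9 pos [0.5753 0.2176 0.1335] head 6.6 tilt [ 0.003  0.002 -1.   ] F [ 0.5 -0.5  0.2] gap 0.025
t [-0.9  3.1 93.5] r [-0.002 -0.003 -0.002]
```

View pics/w5.png

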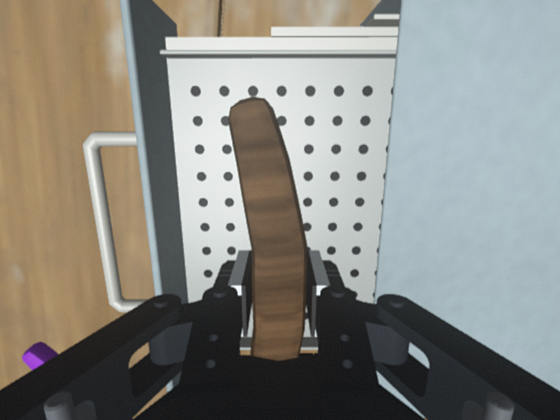

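The stick is held at (270,230) over the middle of the tray. I'll lower it gently.

```bash
python3 -m jog '[{"rx":0,"ry":0,"rz":0,"tx":-1,"ty":3,"tz":30,"fingers":255},{"rx":0,"ry":0,"rz":0,"tx":-1,"ty":3,"tz":60,"fingers":255},{"rx":0,"ry":0,"rz":0,"tx":-1,"ty":3,"tz":85,"fingers":255},{"rx":0,"ry":0,"rz":0,"tx":-1,"ty":3,"tz":98,"fingers":255},{"rx":0,"ry":0,"rz":0,"tx":-1,"ty":3,"tz":106,"fingers":255}]'
python3 -m jog '[{"rx":0,"ry":0,"rz":0,"tx":0,"ty":0,"tz":3,"fingers":255},{"rx":0,"ry":0,"rz":0,"tx":0,"ty":0,"tz":6,"fingers":255},{"rx":0,"ry":0,"rz":0,"tx":0,"ty":0,"tz":6,"fingers":255}]'
```

```text
time_s: 11.45
position: [0.5739, 0.2163, 0.0243]
tcp_rot: [[0.993, 0.116, -0.001], [0.116, -0.993, 0.002], [-0.001, -0.002, -1.0]]
wrist_force: [0.5, -1.2, -0.9]
finger_gap: 0.0243
time_s: 11.75
position: [0.5744, 0.2164, 0.0189]
tcp_rot: [[0.993, 0.115, 0.0], [0.115, -0.993, 0.002], [0.0, -0.002, -1.0]]
wrist_force: [0.2, -1.1, 0.0]
finger_gap: 0.0245
```

```bash
python3 -m jog '[{"rx":0,"ry":0,"rz":0,"tx":0,"ty":0,"tz":1,"fingers":255},{"rx":0,"ry":0,"rz":0,"tx":0,"ty":0,"tz":2,"fingers":255},{"rx":0,"ry":0,"rz":0,"tx":0,"ty":0,"tz":2,"fingers":255}]'
python3 -m jog '[{"rx":0,"ry":0,"rz":0,"tx":0,"ty":0,"tz":0,"fingers":140},{"rx":0,"ry":0,"rz":0,"tx":0,"ty":0,"tz":0,"fingers":120},{"rx":0,"ry":0,"rz":0,"tx":0,"ty":0,"tz":0,"fingers":120},{"rx":0,"ry":0,"rz":0,"tx":0,"ty":0,"tz":0,"fingers":120},{"rx":0,"ry":0,"rz":0,"tx":0,"ty":0,"tz":0,"fingers":120}]'
python3 -m jog '[{"rx":0,"ry":0,"rz":0,"tx":0,"ty":0,"tz":-20,"fingers":120},{"rx":0,"ry":0,"rz":0,"tx":0,"ty":0,"tz":-50,"fingers":120},{"rx":0,"ry":0,"rz":0,"tx":0,"ty":0,"tz":-90,"fingers":120},{"rx":0,"ry":0,"rz":0,"tx":0,"ty":0,"tz":-130,"fingers":150},{"rx":0,"ry":0,"rz":0,"tx":0,"ty":0,"tz":-140,"fingers":255}]'
python3 -c "
from h import *
o=np.array([.595,.217]);e=np.array([.9930,.1180]);n=np.array([-.118,.993]);w=o-.099*e-.129*n
print(w);to(w[0]-.02,w[1],.16,6.7)"
```

```text
time_s: 12.05
position: [0.575, 0.2166, 0.0178]
tcp_rot: [[0.993, 0.115, 0.002], [0.115, -0.993, 0.003], [0.002, -0.003, -1.0]]
wrist_force: [-0.5, -0.2, 1.7]
finger_gap: 0.0251
time_s: 12.55
position: [0.5749, 0.2165, 0.0176]
tcp_rot: [[0.993, 0.115, 0.001], [0.115, -0.993, 0.003], [0.002, -0.003, -1.0]]
wrist_force: [-0.0, 0.1, -0.1]
finger_gap: 0.0452
time_s: 13.05
position: [0.5766, 0.2169, 0.1628]
tcp_rot: [[0.993, 0.115, 0.008], [0.115, -0.993, 0.005], [0.009, -0.004, -1.0]]
wrist_force: [1.1, -0.2, 0.0]
finger_gap: 0.0219
[0.511915 0.077221]
t [-100.2  128.9    1.4] r [-0.004 -0.009 -0.001]
```

Released with the stick on the floor. Now I'll look at the catch, with the camera placed to its right.

```bash
python3 -m jog '[{"rx":0,"ry":0,"rz":0,"tx":5,"ty":45,"tz":0,"fingers":255},{"rx":0,"ry":0,"rz":0,"tx":10,"ty":95,"tz":0,"fingers":255},{"rx":0,"ry":0,"rz":0,"tx":15,"ty":140,"tz":0,"fingers":255},{"rx":0,"ry":0,"rz":0,"tx":20,"ty":185,"tz":0,"fingers":255},{"rx":0,"ry":0,"rz":0,"tx":20,"ty":200,"tz":0,"fingers":255}]' 30 >/dev/null
python3 -m jog '[{"rx":0,"ry":0,"rz":0,"tx":0,"ty":0,"tz":0,"fingers":255}]'
python3 - <<'E'
from h import *
p,d,c=cam('wrist');P=cloud(c,d);save('w6',p);np.save('P6',P)
o=np.array([.595,.217]);e=np.array([.9930,.1180]);n=np.array([-.118,.993])
q=(P[...,:2]-o)@np.array([e,n]).T
print("pad? z .07-.09 region:")
H=np.full((14,30),np.nan)
for i,y in enumerate(np.arange(-.165,-.095,.005)):
    print(round(y,3),end=': ')
    for x in np.arange(-.10,.055,.01):
        m=(abs(q[...,0]-x)<.004)&(abs(q[...,1]-y)<.0025)&(d>0)&(P[...,2]<.13); print('%3.0f'%(np.median(P[...,2][m])*1000) if m.any() else ' --',end=' ')
    print()
m=(abs(q[...,0]+.02)<.06)&(abs(q[...,1])<.1)&(P[...,2]>.055)&(P[...,2]<.09);print("stick",q[m].mean(0),q[m].min(0),q[m].max(0),np.median(P[...,2][m]))
E
```

```text
time_s: 13.65
position: [0.6198, 0.0149, 0.1605]
tcp_rot: [[0.994, 0.109, 0.006], [0.108, -0.994, 0.004], [0.007, -0.004, -1.0]]
wrist_force: [0.4, 0.9, -0.0]
finger_gap: -0.0003
pad? z .07-.09 region:
-0.165:  -0  -0   0  -0  -0  -0  -0  -1  -0  -0  -0  -1  -0  -0  -0  -0 
-0.16:  -0  -0  -0  -0   0  -0  -0  -0  -0  -0  -0  -0  -0  -0  -1   8 
-0.155:  65  -0  -0  -0  -0  -1  -0  -0  -0  -0  -0  -0  -0   0  73  89 
-0.15:  68  -0  -0  -0  -0  -0  -0  -0  34  35  35  35  35  64  72  83 
-0.145:  76  72  71  71  71  71  71  71  76  76  76  75  70  70  71  81 
-0.14:  75  71  72  71  71  71  71  71  80  80  80  80  71  71  71  74 
-0.135:  78  70  62  48  48  48  48  48  80  80  80  81  48  48  48 106 
-0.13:  77  62  62  48  48  48  48  48  80  80  80  80  48  48  48 107 
-0.125:  78  50  50  50  49  62  62  62  80  80  80  81  50  49  50 106 
-0.12:  75  49  49  49  49  49  49  49  49  49  49  49  49  49  49 106 
-0.115:  76  49  49  49  48  49  49  49  49  49  49  49  49  49  49 106 
-0.11:  75  49  49  49  49  49  49  49  49  49  49  49  49  49  49 107 
-0.105:  75  49  49  49  49  49  49  49  49  49  49  49  49  49  49 106 
-0.1:  75  49  49  49  49  49  49  49  49  49  49  49  49  49  49 106 
-0.095:  75  49  49  49  49  49  49  49  49  49  49  49  49  49  49 107 
stick [-0.023708   -0.06281895] [-0.03557729 -0.08026156] [-0.01130093 -0.04293226] 0.06932290223059784
```

View pics/w6.png

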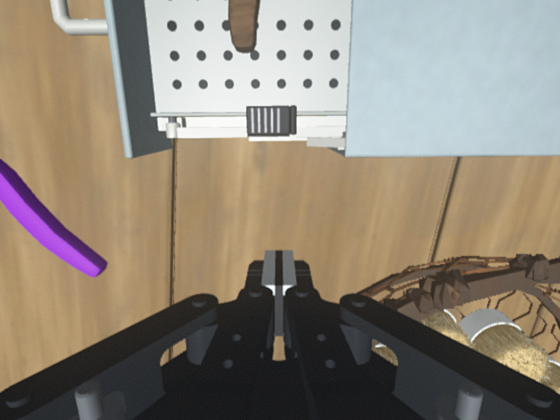

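The stick lies in the tray at (242,20). The pad is at (262,122), with its ridge at (292,120).

Run:
```python
from h import *
P=np.load('P6.npy')
o=np.array([.595,.217]);e=np.array([.9930,.1180]);n=np.array([-.118,.993])
q=(P[...,:2]-o)@np.array([e,n]).T
m=(q[...,0]>-.05)&(q[...,0]<.04)&(q[...,1]>-.15)&(q[...,1]<-.11)&(P[...,2]>.078)&(P[...,2]<.09)
print(np.percentile(q[m],[1,50,99],axis=0).round(4));r=P[122,240:305]
for u in range(244,304,3):print(u,q[120,u].round(4),P[120,u,2].round(4))
x=-.008+.002;w=o+x*e-.131*n;print(w);to(*w,.07,6.7)
```

```text
[[-0.0228 -0.1429]
 [-0.0037 -0.1323]
 [ 0.0153 -0.1219]]
244 [-0.0279 -0.1318] 0.0471
247 [-0.0223 -0.1322] 0.0809
250 [-0.0201 -0.1322] 0.0792
253 [-0.0177 -0.1322] 0.0803
256 [-0.0154 -0.1322] 0.0794
259 [-0.013  -0.1323] 0.0809
262 [-0.0108 -0.1323] 0.0796
265 [-0.0084 -0.1323] 0.0813
268 [-0.0061 -0.1323] 0.0795
271 [-0.0037 -0.1323] 0.081
274 [-0.0014 -0.1324] 0.0798
277 [ 0.0009 -0.1324] 0.0788
280 [ 0.0032 -0.1324] 0.0805
283 [ 0.0055 -0.1324] 0.0807
286 [ 0.0079 -0.1324] 0.079
289 [ 0.0102 -0.1325] 0.08
292 [ 0.0123 -0.1325] 0.0848
295 [ 0.0145 -0.1325] 0.0856
298 [ 0.0192 -0.1323] 0.0484
301 [ 0.0219 -0.1323] 0.0475
[0.6045   0.086209]
t [ -7.9 -71.3  90.5] r [-0.004 -0.006 -0.007]
```

```bash
python3 -m jog '[{"rx":0,"ry":0,"rz":0,"tx":-11,"ty":-35,"tz":0,"fingers":255},{"rx":0,"ry":0,"rz":0,"tx":-11,"ty":-72,"tz":0,"fingers":255},{"rx":0,"ry":0,"rz":-0.007,"tx":-11,"ty":-72,"tz":40,"fingers":255},{"rx":0,"ry":0,"rz":-0.007,"tx":-11,"ty":-72,"tz":80,"fingers":255},{"rx":0,"ry":0,"rz":-0.007,"tx":-11,"ty":-72,"tz":90,"fingers":255}]'
python3 -c "
from h import *
to(.6086,.0854,.05,6.7)"
```

```text
time_s: 14.2
position: [0.5977, 0.0885, 0.0659]
tcp_rot: [[0.993, 0.119, -0.001], [0.119, -0.993, 0.004], [-0.001, -0.004, -1.0]]
wrist_force: [0.0, -1.0, -0.2]
finger_gap: -0.0004
t [10.4  4.5 15.9] r [-0.004  0.001  0.003]
```

```bash
python3 -m jog '[{"rx":0,"ry":0,"rz":0,"tx":10,"ty":4,"tz":0,"fingers":255},{"rx":0,"ry":0,"rz":0,"tx":10,"ty":4,"tz":8,"fingers":255},{"rx":0,"ry":0,"rz":0,"tx":10,"ty":4,"tz":15,"fingers":255},{"rx":0,"ry":0,"rz":0,"tx":10,"ty":4,"tz":17,"fingers":255}]'
python3 -m jog '[{"rx":0,"ry":0,"rz":0,"tx":0,"ty":0,"tz":2,"fingers":255},{"rx":0,"ry":0,"rz":0,"tx":0,"ty":0,"tz":2,"fingers":255}]'
python3 -c "
from h import *
st();to(.6086,.0854,.044,6.7)"
```

```text
time_s: 14.6
position: [0.6086, 0.0857, 0.0491]
tcp_rot: [[0.993, 0.119, -0.001], [0.119, -0.993, 0.004], [-0.0, -0.004, -1.0]]
wrist_force: [-0.5, 0.2, 0.2]
finger_gap: -0.0001
time_s: 14.8
position: [0.6088, 0.0857, 0.0477]
tcp_rot: [[0.993, 0.119, 0.0], [0.119, -0.993, 0.004], [0.001, -0.004, -1.0]]
wrist_force: [-0.9, 0.2, 2.7]
finger_gap: 0.0002
t 14.8 pos [0.6088 0.0857 0.0477] head 6.8 tilt [ 0.     0.004 -1.   ] F [-0.9  0.2  2.7] gap 0.0002
t [-0.2  0.3  3.7] r [-0.004 -0.001  0.002]
```

```bash
for i in 1; do python3 -m jog '[{"rx":0,"ry":0,"rz":0,"tx":0,"ty":0,"tz":1,"fingers":255},{"rx":0,"ry":0,"rz":0,"tx":0,"ty":0,"tz":1,"fingers":255}]'; done | grep -E "pos|force"
python3 -m jog '[{"rx":0,"ry":0,"rz":0,"tx":0,"ty":0,"tz":1.5,"fingers":255},{"rx":0,"ry":0,"rz":0,"tx":0,"ty":0,"tz":1.5,"fingers":255}]'| grep -E "pos|force"
python3 -m jog '[{"rx":0,"ry":0,"rz":0,"tx":0,"ty":0,"tz":1,"fingers":255},{"rx":0,"ry":0,"rz":0,"tx":0,"ty":0,"tz":1,"fingers":255}]'| grep -E "pos|force"
```

```text
position: [0.6089, 0.0857, 0.0473]
wrist_force: [-0.7, 0.4, 2.7]
position: [0.6091, 0.0857, 0.046]
wrist_force: [-1.2, 0.4, 3.7]
position: [0.6092, 0.0857, 0.0451]
wrist_force: [-2.0, 0.7, 4.4]
```

```bash
python3 -m jog '[{"rx":0,"ry":0,"rz":0,"tx":0,"ty":0,"tz":1.2,"fingers":255},{"rx":0,"ry":0,"rz":0,"tx":0,"ty":0,"tz":1.2,"fingers":255}]'| grep -E "pos|force"
python3 -m jog '[{"rx":0,"ry":0,"rz":0,"tx":0,"ty":0,"tz":1.2,"fingers":255},{"rx":0,"ry":0,"rz":0,"tx":0,"ty":0,"tz":1.2,"fingers":255}]'| grep -E "pos|force"
```

```text
position: [0.6094, 0.0857, 0.0439]
wrist_force: [-0.6, 0.2, 4.1]
position: [0.6095, 0.0857, 0.0427]
wrist_force: [-1.3, 0.4, 5.0]
```

```bash
python3 -m jog '[{"rx":0,"ry":0,"rz":0,"tx":0,"ty":0,"tz":1.2,"fingers":255},{"rx":0,"ry":0,"rz":0,"tx":0,"ty":0,"tz":1.2,"fingers":255}]'| grep -E "pos|force"
```

```text
position: [0.6097, 0.0858, 0.0416]
wrist_force: [-1.3, 0.2, 5.4]
```

```bash
python3 -m jog '[{"rx":0,"ry":0,"rz":0,"tx":0,"ty":0,"tz":1,"fingers":255},{"rx":0,"ry":0,"rz":0,"tx":0,"ty":0,"tz":1,"fingers":255}]'| grep -E "pos|force"
```

```text
position: [0.6097, 0.0858, 0.0408]
wrist_force: [-2.3, 0.2, 6.7]
```

```bash
python3 -m jog '[{"rx":0,"ry":0,"rz":0,"tx":0,"ty":0,"tz":1,"fingers":255},{"rx":0,"ry":0,"rz":0,"tx":0,"ty":0,"tz":1,"fingers":255}]'| grep -E "pos|force"
```

```text
position: [0.6098, 0.0858, 0.04]
wrist_force: [-2.5, 0.9, 6.1]
```

```bash
python3 -m jog '[{"rx":0,"ry":0,"rz":0,"tx":0,"ty":0,"tz":1,"fingers":255},{"rx":0,"ry":0,"rz":0,"tx":0,"ty":0,"tz":1,"fingers":255}]'| grep -E "pos|force"
```

```text
position: [0.6099, 0.0858, 0.0393]
wrist_force: [-2.2, -0.5, 6.0]
```

```bash
python3 -m jog '[{"rx":0,"ry":0,"rz":0,"tx":0,"ty":0,"tz":1,"fingers":255},{"rx":0,"ry":0,"rz":0,"tx":0,"ty":0,"tz":1,"fingers":255}]'| grep -E "pos|force"
```

```text
position: [0.6099, 0.0858, 0.0386]
wrist_force: [-2.5, -0.4, 7.6]
```

```bash
python3 -m jog '[{"rx":0,"ry":0,"rz":0,"tx":0,"ty":0,"tz":1,"fingers":255},{"rx":0,"ry":0,"rz":0,"tx":0,"ty":0,"tz":1,"fingers":255}]'| grep -E "pos|force"
```

```text
position: [0.61, 0.0858, 0.0383]
wrist_force: [-1.4, -0.7, 7.4]
```

```bash
python3 -m jog '[{"rx":0,"ry":0,"rz":0,"tx":0,"ty":0,"tz":1,"fingers":255},{"rx":0,"ry":0,"rz":0,"tx":0,"ty":0,"tz":1,"fingers":255}]'| grep -E "pos|force"
```

```text
position: [0.6102, 0.0858, 0.0382]
wrist_force: [-3.3, 0.3, 9.6]
```

The descent has stopped at about 9.5 mm with the force rising, so that is the stop. I'll hold it lightly and push in.

```bash
python3 -m jog '[{"rx":0,"ry":0,"rz":0,"tx":2,"ty":0,"tz":1,"fingers":255},{"rx":0,"ry":0,"rz":0,"tx":4,"ty":0,"tz":1,"fingers":255},{"rx":0,"ry":0,"rz":0,"tx":6,"ty":0,"tz":1,"fingers":255},{"rx":0,"ry":0,"rz":0,"tx":8,"ty":0,"tz":1,"fingers":255},{"rx":0,"ry":0,"rz":0,"tx":10,"ty":0,"tz":1,"fingers":255}]'| grep -E "pos|force"
```

```text
position: [0.6201, 0.087, 0.0382]
wrist_force: [-3.8, -0.8, 10.5]
```

```bash
python3 -m jog '[{"rx":0,"ry":0,"rz":0,"tx":3,"ty":0,"tz":1,"fingers":255},{"rx":0,"ry":0,"rz":0,"tx":6,"ty":0,"tz":1,"fingers":255},{"rx":0,"ry":0,"rz":0,"tx":9,"ty":0,"tz":1,"fingers":255},{"rx":0,"ry":0,"rz":0,"tx":12,"ty":0,"tz":1,"fingers":255},{"rx":0,"ry":0,"rz":0,"tx":15,"ty":0,"tz":1,"fingers":255}]'| grep -E "pos|force"
python3 - <<'E'
from h import *
p,d,c=cam('scene');P=cloud(c,d)
o=np.array([.595,.217]);e=np.array([.9930,.1180]);n=np.array([-.118,.993])
q=(P[...,:2]-o)@np.array([e,n]).T
m=(abs(q[...,1]-.02)<.025)&(q[...,0]<-.05)&(q[...,0]>-.2)&(P[...,2]>.08)&(P[...,2]<.093)&(d>0)
h,b=np.histogram(q[m][:,0],bins=np.arange(-.2,-.05,.005));print([(round(x,3),int(k)) for x,k in zip(b,h) if k])
E
```

```text
position: [0.6351, 0.0888, 0.038]
wrist_force: [-3.2, -0.5, 8.0]
[(np.float64(-0.135), 5), (np.float64(-0.13), 37), (np.float64(-0.125), 24), (np.float64(-0.12), 1), (np.float64(-0.09), 18), (np.float64(-0.085), 9)]
```

The bar is about 22 mm in, so the drawer is free. I'll lift off and push home by the bow handle.

```bash
python3 -m jog '[{"rx":0,"ry":0,"rz":0,"tx":-2,"ty":0,"tz":-30,"fingers":255},{"rx":0,"ry":0,"rz":0,"tx":-2,"ty":0,"tz":-70,"fingers":255},{"rx":0,"ry":0,"rz":0,"tx":-25,"ty":-10,"tz":-95,"fingers":255},{"rx":0,"ry":0,"rz":0,"tx":-65,"ty":-30,"tz":-95,"fingers":255},{"rx":0,"ry":0,"rz":0,"tx":-105,"ty":-60,"tz":-95,"fingers":255}]'>/dev/null
python3 -c "
from h import *
st();to(.431,.1975,.04,6.7)"
```

```text
t 18.75 pos [0.5235 0.1351 0.1325] head 6.7 tilt [ 0.008  0.005 -1.   ] F [0.  1.8 0.6] gap -0.0003
t [-85.4 -72.4  92.1] r [-0.004 -0.008 -0.   ]
```

```bash
python3 -m jog '[{"rx":0,"ry":0,"rz":0,"tx":-35,"ty":-30,"tz":0,"fingers":255},{"rx":0,"ry":0,"rz":0,"tx":-85,"ty":-72,"tz":0,"fingers":255},{"rx":0,"ry":0,"rz":0,"tx":-85,"ty":-72,"tz":10,"fingers":255},{"rx":0,"ry":0,"rz":0,"tx":-85,"ty":-72,"tz":50,"fingers":255},{"rx":0,"ry":0,"rz":0,"tx":-85,"ty":-72,"tz":90,"fingers":255}]'>/dev/null
python3 - <<'E'
from h import *
st()
p,d,c=cam('wrist');P=cloud(c,d);save('w7',p)
o=np.array([.595,.217]);e=np.array([.9930,.1180]);n=np.array([-.118,.993])
q=(P[...,:2]-o)@np.array([e,n]).T
m=(abs(q[...,1]-.03)<.02)&(q[...,0]<-.10)&(q[...,0]>-.2)&(P[...,2]>.08)&(P[...,2]<.093)
print(q[m].mean(0))
s=telemetry.sense();print((s['position'][:2]-o)@np.array([e,n]).T)
E
```

```text
t 19.25 pos [0.4317 0.1981 0.0418] head 6.8 tilt [ 0.011  0.006 -1.   ] F [ 0.4  0.7 -0.1] gap 0.0002
[-0.13064844  0.02805225]
[-0.16886928 -0.0012898 ]
```

View pics/w7.png

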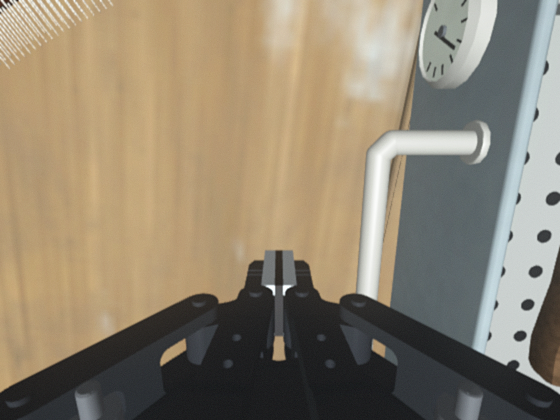

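The shut fingers at (279,270) stand in front of the bar at (372,220). I'll push slowly.

```bash
python3 -m jog '[{"rx":0,"ry":0,"rz":0,"tx":10,"ty":0,"tz":0,"fingers":255},{"rx":0,"ry":0,"rz":0,"tx":20,"ty":0,"tz":0,"fingers":255},{"rx":0,"ry":0,"rz":0,"tx":32,"ty":0,"tz":0,"fingers":255},{"rx":0,"ry":0,"rz":0,"tx":46,"ty":0,"tz":0,"fingers":255},{"rx":0,"ry":0,"rz":0,"tx":60,"ty":0,"tz":0,"fingers":255}]'
python3 -m jog '[{"rx":0,"ry":0,"rz":0,"tx":14,"ty":0,"tz":0,"fingers":255},{"rx":0,"ry":0,"rz":0,"tx":28,"ty":0,"tz":0,"fingers":255},{"rx":0,"ry":0,"rz":0,"tx":42,"ty":0,"tz":0,"fingers":255},{"rx":0,"ry":0,"rz":0,"tx":56,"ty":0,"tz":0,"fingers":255},{"rx":0,"ry":0,"rz":0,"tx":68,"ty":0,"tz":0,"fingers":255}]'
python3 -c "
from h import *
to(.581,.2152,.04,6.7)"
```

```text
time_s: 19.8
position: [0.4889, 0.2031, 0.0356]
tcp_rot: [[0.993, 0.117, 0.002], [0.117, -0.993, 0.002], [0.002, -0.002, -1.0]]
wrist_force: [-4.3, -0.5, 1.8]
finger_gap: -0.0001
time_s: 20.3
position: [0.5582, 0.2111, 0.036]
tcp_rot: [[0.993, 0.117, 0.002], [0.117, -0.993, 0.002], [0.002, -0.002, -1.0]]
wrist_force: [-3.9, -0.8, 0.6]
finger_gap: -0.0001
t [23.1 -1.4 -4. ] r [-0.002 -0.002 -0.   ]
```

```bash
python3 -m jog '[{"rx":0,"ry":0,"rz":0,"tx":7,"ty":0,"tz":0,"fingers":255},{"rx":0,"ry":0,"rz":0,"tx":13,"ty":0,"tz":0,"fingers":255},{"rx":0,"ry":0,"rz":0,"tx":18,"ty":0,"tz":0,"fingers":255},{"rx":0,"ry":0,"rz":0,"tx":21,"ty":0,"tz":0,"fingers":255}]'
python3 -m jog '[{"rx":0,"ry":0,"rz":0,"tx":2,"ty":0,"tz":0,"fingers":255},{"rx":0,"ry":0,"rz":0,"tx":3,"ty":0,"tz":0,"fingers":255},{"rx":0,"ry":0,"rz":0,"tx":4,"ty":0,"tz":0,"fingers":255}]'
```

```text
time_s: 20.7
position: [0.5794, 0.2136, 0.036]
tcp_rot: [[0.993, 0.117, 0.002], [0.117, -0.993, 0.002], [0.003, -0.002, -1.0]]
wrist_force: [-2.5, -1.1, -1.5]
finger_gap: -0.0002
time_s: 21.0
position: [0.5798, 0.2136, 0.0359]
tcp_rot: [[0.993, 0.117, -0.004], [0.117, -0.993, 0.002], [-0.004, -0.002, -1.0]]
wrist_force: [-15.5, -0.8, 6.9]
finger_gap: 0.0
```

The force rose without further travel, so the drawer is at its stop. I'll back off and check.

```bash
python3 -m jog '[{"rx":0,"ry":0,"rz":0,"tx":-15,"ty":0,"tz":0,"fingers":255},{"rx":0,"ry":0,"rz":0,"tx":-45,"ty":0,"tz":0,"fingers":255},{"rx":0,"ry":0,"rz":0,"tx":-55,"ty":0,"tz":-50,"fingers":255},{"rx":0,"ry":0,"rz":0,"tx":-55,"ty":0,"tz":-100,"fingers":255},{"rx":0,"ry":0,"rz":0,"tx":-50,"ty":0,"tz":-150,"fingers":255}]'
python3 -m jog '[{"rx":0,"ry":0,"rz":0,"tx":0,"ty":0,"tz":0,"fingers":255},{"rx":0,"ry":0,"rz":0,"tx":0,"ty":0,"tz":0,"fingers":255}]' >/dev/null
python3 - <<'E'
from h import *
st()
p,d,c=cam('wrist');P=cloud(c,d)
o=np.array([.595,.217]);e=np.array([.9930,.1180]);n=np.array([-.118,.993])
q=(P[...,:2]-o)@np.array([e,n]).T
for y in(-.02,0,.02,.04):
    m=(abs(q[...,1]-y)<.006)&(abs(q[...,0])<.02)&(P[...,2]>.08)&(P[...,2]<.093);print(y,m.sum(),q[m][:,0].mean() if m.any() else '')
a,da,ca=cam('scene');b,db,cb=cam('side');save('end',np.hstack([cv2.resize(a[130:,80:420],(400,340)),cv2.resize(b[100:370,150:510],(400,340))]))
z=np.load('first.npz')
E
```

```text
time_s: 21.5
position: [0.5299, 0.2073, 0.1873]
tcp_rot: [[0.993, 0.118, -0.002], [0.118, -0.993, 0.002], [-0.002, -0.002, -1.0]]
wrist_force: [1.0, 1.1, 0.2]
finger_gap: 0.0002
t 21.7 pos [0.5315 0.2078 0.19  ] head 6.8 tilt [ 0.004  0.004 -1.   ] F [-0.6  0.4 -1.3] gap -0.0002
-0.02 140 0.0018724759141108946
0 140 0.002111361826802803
0.02 153 0.0021142185049397816
0.04 164 0.002059520461920367
```

View pics/end.png

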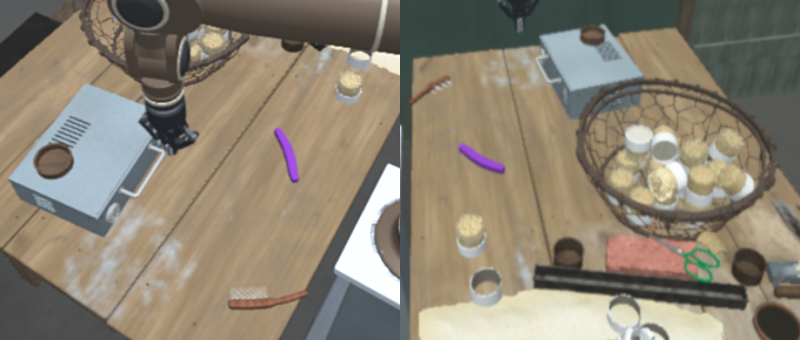

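The drawer is shut: the bar is back at its starting place within about 2 mm, which is the calibration error. The bystanders at side crop (470,235), (487,287) and (568,252) look unmoved, and the arm is clear.

```bash
python3 -c "
from rig import order
print(order.sign_off())"
```

```text
the job is handed in; nothing more can be done
None
```

The brush handle is in the drying unit's drawer, the drawer is shut, and I handed the job in at about 22 s. The hand-in gives no verdict, so success rests on the checks below.

**What I did**
- **Drawer out:** I pulled it by the bow handle about 150 mm, past the lock point at 147 mm.
- **Brush handle:** I laid it flat on the tray floor, let it go at floor height and saw it lying there.
- **Catch:** I pressed the pad down about 9.5 mm until it stopped, with about 10 N on it.
- **Drawer in:** Still holding the pad down, I pushed the drawer about 22 mm in. I then lifted off and pushed it the rest of the way by the bow handle at no more than about 0.15 m/s, until it met its stop at about 15 N.

**Last checks**
- **Drawer:** the bow handle measured about 2 mm from where it started, within the roughly 2 mm calibration error and the 4 mm allowed.
- **Arm:** raised clear, with no contact force beyond noise.
- **Bystanders:** the pot, brush head and ferrule look unmoved in the final side picture; I did not measure them.
- **Brush handle:** I could not see it once the drawer was shut. I last saw it in the tray before closing, and part of it just before the final push.

**What went wrong**
- The first grip on the bow handle closed on air. The fingertips really sit about 36 mm behind the reported tool point, which all three cameras agreed on. I allowed for this in every later move.
- The first jog call was refused because some keys were missing from its rows, and nothing moved.

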